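# Unlock a ball valve seat and hold it up with its ball

## Task

Strip this foot valve for inspection: first lift the steel ball cage straight off by its knob and stand it upright on the bench beside the valve, setting it down rather than dropping it. Then grip the brass seat by its round knurled collar, unlock its bayonet with a quarter turn anticlockwise (seen from above), lift it straight out and finish while holding it still and level in the air, about 10 cm above the valve body. The loose ball must stay in the middle of the seat's dish all the while, untouched, and leave the bottle, carton and standing pin alone.

Things in the scene. Friction and masses are not known exactly. Their poses are not given: they have to be found in the camera images.
- valve_body: Grey cast foot valve body, bolted down, immovable: flange 112 x 112 x 12 mm with four bolts (tops 21 mm up), round housing 86 mm across, top face 46 mm above the bench, a plugged side port at its +y side (reaches 66 mm from the axis, 43 mm high). Origin on the axis at bench height, z up. The seat stands inside on a ledge 26 mm up.
- valve_mouth (a point): Centre of the body's mouth, in its top face, 46 mm up; axes as the body's. A lip 8 mm thick narrows the 72 mm bore to 58 mm, cut away at the body's +x and -x sides by two entry slots, each 56 degrees wide. Stops under the lip let the seat turn only from 8 degrees clockwise of its locked position to 10 degrees past the slots.
- seat: Brass ball seat: round insert 52 mm across, 46 mm high, 0.3 to 0.65 kg; origin at the centre of its underside, z up. Two ears at its foot (8 mm high, 26 degrees wide, 66 mm across their ends) along its +x and -x. Starts locked: underside 26 mm above the bench, x axis square to the body's x within 3 degrees, ears under the lip with 4 mm of play upward.
- seat_rim (a point): Centre of the seat's top rim, 46 mm above its underside, 72 mm above the bench at the start. The upper 26 mm (knurled collar) stand free above the body; grip across the 52 mm at any angle. It turns almost without force. A turn of 80 to 95 degrees anticlockwise from above frees the ears; it then lifts straight out, 3 mm clearance all round.
- seat_centre (a point): Where the ball's centre is when it rests in the middle of the seat's dish: on the seat's axis, 42 mm above its underside. The dish, 44 mm wide inside the 4 mm thick rim, rises 10 degrees near the middle and 22 degrees near the edge and has a 6 mm port hole in the middle, on which the ball rests.
- ball_center (a point): Centre of the loose steel ball, 19 mm in diameter, 28 g. It rests in the middle of the dish, its top 6 mm above the seat's rim; a tilt over about 15 degrees or a jerk sends it rolling.
- cage: Steel ball cage, 50 mm tall, 0.13 to 0.21 kg, loose on the seat's rim over the ball; origin at the centre of its underside, z up. From below: spigot 41 mm across, 4 mm high, inside the rim (1.5 mm clearance); ring 50 mm across to 9 mm; four posts; plate 47 mm across, 24 to 28 mm; round knob. Open below, 34 mm wide inside: lift it 30 mm before moving sideways.
- cage_knob (a point): Grip point on the cage's axis in the middle of its round knurled knob (22 mm across, from 34 to 50 mm above the cage's underside): 42 mm above the underside, 110 mm above the bench at the start. Fingertips must stay above the top plate (28 mm above the underside). To the left and right of the valve the bench is free for 15 cm from its axis, 25 cm on the roomier side.
- oil_bottle: Bystander: green oil bottle with red spout, 52 mm in diameter, 156 mm tall, upright, origin at the centre of its underside.
- nipple_box: Bystander: small carton 43 x 65 x 37 mm, origin at the centre of its underside.
- pin_30: Bystander: plain turned steel pin standing upright, 30 mm in diameter, 75 mm tall, origin at the centre of its underside.
Mind the look-alikes: they are no part of the job. Of the things like the cage, leave any that is blue; of the rest the smaller one is meant.

How it is judged:
By the outcome, as a careful person would: the job done as asked, in the order asked, and still so for the second after the job is handed in, while the arm keeps its last pose, push and grip.
It also fails if it takes over 61 s, if anything falls off the work surface, if the arm or the gripper's body presses on something with over 40 N, if the wrist force passes 120 N, or if a joint passes its speed limit or range.

## Robot

A 6-joint arm with a two-finger parallel gripper is mounted at the origin on the work surface; the furniture and walls round the work are solid. World frame = base frame: x ahead of the robot, y to its left, z up, the work surface at z = 0. Lengths are in m, angles in degrees, forces in N, time in s.
With the tool pointing down it reaches from about 0.275 to 1 m from the base axis. Payload 8.4 kg.
Tool frame: the origin (TCP) lies midway between the tips of the shut fingers; the grasp point (between the pads) lies 19 mm behind it; z points along the fingers, y is the line along which they close (so a half turn about z gives the same grasp; the last joint's range is limited). The gripper opens to 85 mm and grips with 20 to 120 N. Pads are 22 mm wide; open, the fingers measure 114 mm over their backs; the gripper's body (76 mm by 85 mm) begins 54 mm behind the grasp point. The pads swing forward as they close: fully open they stand 13 mm farther back than shut.
Start: joints at [-76.971, 20.225, 93.587, -0, 66.188, -0.138], TCP at [0.142, -0.609, 0.231] pointing down, gripper open.
Joint ranges: [-150.9, 150.9], [-52.94, 120.26], [3.33, 152.33], [-74.26, 254.26], [0, 154.13], [-172.89, 172.89]. Speed limits (degrees/s): [127.2, 127.2, 159.86, 180, 180, 180].

## Interface

Orientations are given as a 3x3 rotation matrix whose columns are the frame's x, y, z axes.
In Python, from plant import get_state, vision, workorder gives the robot as it stands.
- The arm moves only by the tool move_arm, never from a script. Its argument "targets" is a list that holds one entry, the list of rows, each a list of 4 numbers: the shift along the tool's x, y, z in mm, then the turn about the tool's z in degrees. In form: [[[x, y, z, roll], ...]]. A call has 1 to 5 rows; each row is the pose to reach, as a shift and turn from the pose commanded when the call began, along the tool's axes at that moment; what a row does not reach only later rows make up. A row lasts 1/8 s, in which the tool goes at most 62.5 mm and 10.7 degrees, less where a joint would pass 70% of its speed; a pose out of reach is approached as far as the arm can. A call with a gripper value outside its range is refused whole. "grip" is the closure, from 0 (fully open) to 1 (shut), set as the call begins (left out, the last holds). The fingers move at their own pace and stop on an object; "grip_force" is the grip in N (left out, the last holds). Time passes only in rows, so rows that repeat a pose let the fingers close. It gives the time, the measured TCP pose, the force, the opening and the grip force at its end, in the units of the state.
- get_state(): the state, without advancing time (a new reading comes with each control period).
- vision.capture(name): name is "scene" or "top" or "wrist"; returns (picture, depth): 420x560x3 uint8, red, green, blue; 420x560 float32, m along the optical axis (not along the pixel's ray), 0 where there is no reading.
- vision.camera_model(name): a dict with "fx", "fy", "cx", "cy" (pixels), "R" (3x3) and "t" (3): a world point X has camera coordinates R X + t. Camera axes: x right, y down, z forward; pixel columns grow to the right and rows downward; lengths in m; the calibration is good to about 2 mm. The wrist camera is an equidistant fisheye: a pixel r from the principal point sees the ray r / f radians off the axis. A picture is of the moment at which its call begins: read the wrist's pose just before it. camera_model takes no time and is no camera call; for the wrist camera it gives the pose at the moment of the call.
- workorder.sign_off(): hands the job in; it is judged then, once.
Trained networks look in the newest picture that a camera, given by its name, has taken for a name from the list of things; names that differ only in an ending like _2 or _b are one class to them, and where a whole thing is asked for, a point or a joint stands for the part that bears it (a point fixed in the world has none). Each returns a list of dicts, best first, with "p" (0 to 1); they miss things now and then, are a little off and sometimes report something else, mostly with a low value. They report only what shows in the picture. A call takes as long as a camera call. They do not tell look-alikes from the thing itself.
- vision.silhouettes(camera, target): "mask" (420x560 bool, what is visible of it) and "rect" ([left, top, right, bottom] in pixels, round what is visible of it).
- vision.place_of(camera, target): "xy" ([column, row] in pixels: a listed point, or the origin of a listed thing).
The state is a dict: "time_s": time; "qpos": joint angles; "dq": joint speeds; "effort": joint torques, N m; "tool_pos": TCP position; "ee_rot": TCP orientation; "ft_force": force on the tool from outside, world axes, zero at the start; "ft_torque": the same for the moment, N m; "width": finger opening in m; "gripper_force": force on a finger pad.
Only numpy, scipy, OpenCV 4.12 (cv2) and the standard library are available. Lean on these libraries where they do the work, as an engineer would, in place of code of your own. Each camera call takes 0.05 s, during which the arm holds its last target. There are 200 camera calls.

## Working session

There is one attempt and no reset: what is moved stays moved. The work goes in short steps, Python scripts to look and compute and a tool call to move; the robot and the scene stay as the last step left them, time stands still between calls to the robot, and variables do not carry over. Pictures are saved under pics/ and viewed, at most 10 in all, crops included, and the job is handed in when it is done.

Besides the shell and the picture viewer there is one more tool, called after "Emit:" as a command line: name --argument value ..., lists and objects as JSON in quotes. move_arm: Moves the arm, as the interface text tells. Its arguments: {"type":"object","properties":{"targets":{"type":"array"},"grip":{"type":"number"},"grip_force":{"type":"number"}},"required":["targets"]}

```bash
mkdir -p pics; ls
python3 - <<'E'
from plant import get_state, vision
import cv2,numpy as np
s=get_state();print(s['time_s'],s['tool_pos'],np.round(s['ee_rot'],3).tolist(),s['width'])
for c in ['scene','top']:
    p,d=vision.capture(c);cv2.imwrite(f'pics/{c}0.png',p[:,:,::-1])
    m=vision.camera_model(c);print(c,m)
    for t in ['cage_knob','cage','valve_mouth','seat','ball_center','oil_bottle','nipple_box','pin_30','seat_rim']:
        print(t,[(np.round(r['xy']).tolist(),round(r['p'],2)) for r in vision.place_of(c,t)][:5])
E
```

```text
pics
0.0 [ 0.14226559 -0.6080865   0.23053858] [[0.974, 0.228, -0.0], [0.228, -0.974, 0.001], [0.0, -0.001, -1.0]] 0.08563248963919397
scene {'fx': 438.95319646559807, 'fy': 438.95319646559807, 'cx': 277.84474797274123, 'cy': 205.37046628775374, 'R': array([[-0.86474978, -0.5018578 ,  0.018616  ],
       [-0.26802378,  0.42984832, -0.8622028 ],
       [ 0.42470115, -0.75057922, -0.50622107]]), 't': array([0.35826415, 0.17387788, 0.98390428])}
cage_knob [([299.0, 213.0], 0.71), ([241.0, 200.0], 0.57), ([280.0, 241.0], 0.56)]
cage [([275.0, 263.0], 0.82), ([239.0, 216.0], 0.68), ([296.0, 226.0], 0.6)]
valve_mouth [([241.0, 218.0], 0.84)]
seat [([240.0, 232.0], 0.7)]
ball_center [([242.0, 215.0], 0.47)]
oil_bottle [([340.0, 179.0], 0.81)]
nipple_box [([191.0, 319.0], 0.64)]
pin_30 [([316.0, 178.0], 0.57)]
seat_rim [([242.0, 212.0], 0.71), ([240.0, 215.0], 0.35)]
top {'fx': 511.5664951747831, 'fy': 511.5664951747831, 'cx': 275.9558204550214, 'cy': 211.29775557562965, 'R': array([[-0.01923031, -0.9997121 ,  0.01434957],
       [-0.99115542,  0.01717692, -0.13158985],
       [ 0.13130549, -0.01675317, -0.99120038]]), 't': array([0.02150972, 0.44926372, 1.28673938])}
cage_knob [([234.0, 251.0], 0.8), ([244.0, 204.0], 0.76), ([294.0, 235.0], 0.5)]
cage [([243.0, 205.0], 0.82), ([294.0, 237.0], 0.78), ([236.0, 255.0], 0.58), ([245.0, 203.0], 0.35), ([134.0, 237.0], 0.33)]
valve_mouth [([244.0, 200.0], 0.62)]
seat []
ball_center [([244.0, 206.0], 0.74)]
oil_bottle [([414.0, 236.0], 0.76)]
nipple_box [([136.0, 235.0], 0.72)]
pin_30 [([395.0, 208.0], 0.53)]
seat_rim [([245.0, 201.0], 0.42)]
```

Run:
```python
import cv2,numpy as np
a=cv2.imread('pics/top0.png');b=cv2.imread('pics/scene0.png')
cv2.imwrite('pics/topc.png',cv2.resize(a[140:320,100:440],None,fx=2.35,fy=2.35,interpolation=3)[:,:799])
cv2.imwrite('pics/scenec.png',cv2.resize(b[130:350,150:400],None,fx=2.7,fy=2.7,interpolation=3)[:599])
```

```text
(no output)
```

View pics/topc.png

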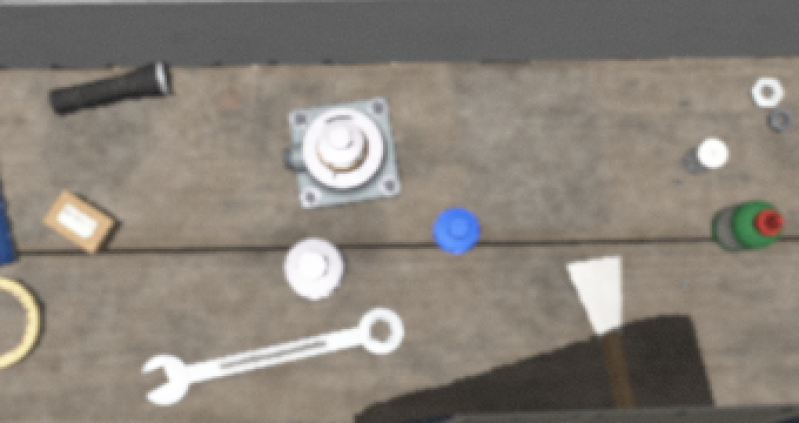

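View pics/scenec.png

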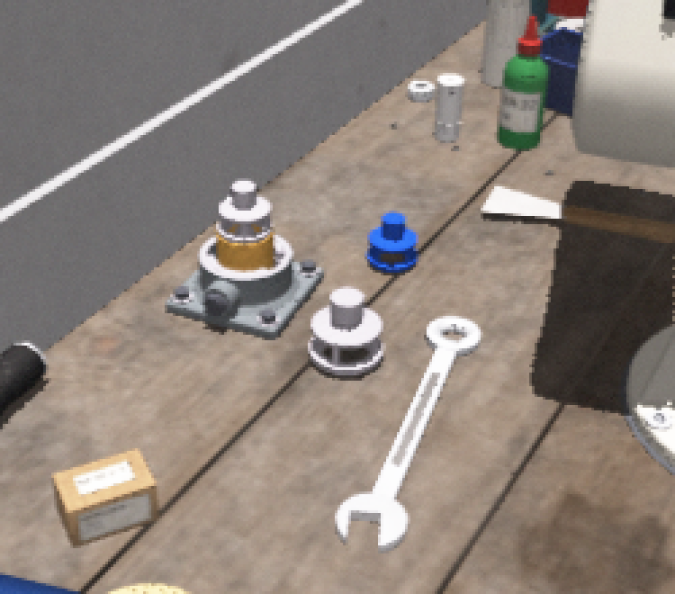

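Candidates for the cage in the top image: on the valve (244,204), smaller and grey; loose on the bench (235,253), larger and grey; and blue (294,237). I choose the one on the valve; the crops above confirm it sits on the brass seat and is smaller than the loose grey one. Next I locate it.

```bash
cat > h.py <<'E'
import numpy as np,cv2
from plant import get_state, vision
def ray(m,uv,fish=False):
    x=np.array([(uv[0]-m['cx'])/m['fx'],(uv[1]-m['cy'])/m['fy']])
    if fish:
        r=np.hypot(*x); d=np.r_[x/r*np.sin(r),np.cos(r)] if r>1e-9 else np.array([0,0,1.])
    else: d=np.r_[x,1]
    R=np.array(m['R']);return -R.T@m['t'],R.T@d
def at_z(m,uv,z,fish=False):
    c,d=ray(m,uv,fish);return c+d*(z-c[2])/d[2]
def project(m,X,fish=False):
    c=np.array(m['R'])@X+m['t']
    if fish:
        r=np.hypot(c[0],c[1]);th=np.arctan2(r,c[2]);x=c[:2]/r*th
    else: x=c[:2]/c[2]
    return x*[m['fx'],m['fy']]+[m['cx'],m['cy']]
E
python3 - <<'E'
from h import *
S={'scene':{},'top':{}}
for c in S:
    vision.capture(c);m=vision.camera_model(c)
    for t,z in [('cage_knob',.11),('cage_knob',.042),('valve_mouth',.046),('valve_body',0),('ball_center',.0685),('seat_rim',.072),('oil_bottle',0),('nipple_box',0),('pin_30',0)]:
        print(c,t,z,[(np.round(at_z(m,r['xy'],z)[:2],4).tolist(),round(r['p'],2)) for r in vision.place_of(c,t)][:3])
    for r in vision.silhouettes(c,'cage'):print(c,'cage sil',np.round(r['rect']),round(r['p'],2),int(r['mask'].sum()))
m=vision.camera_model('top')
for n,uv in [('flash',(171,177)),('flash2',(125,182)),('port',(100+292/2.35,140+158/2.35))]:print(n,at_z(m,uv,.02)[:2])
b=[at_z(m,(100+u/2.35,140+v/2.35),.021)[:2] for u,v in [(301,119),(379,106),(390,186),(309,197)]]
print('bolts',np.round(b,4).tolist(),np.mean(b,0))
E
```

```text
scene cage_knob 0.11 [([0.3296, 0.0676], 0.78), ([0.3081, 0.1913], 0.77), ([0.4658, 0.0887], 0.7)]
scene cage_knob 0.042 [([0.3796, -0.0317], 0.78), ([0.3554, 0.1079], 0.77), ([0.5332, -0.0079], 0.7)]
scene valve_mouth 0.046 [([0.4877, 0.0644], 0.79)]
scene valve_body 0 [([0.4687, 0.088], 0.96)]
scene ball_center 0.0685 [([0.4734, 0.0752], 0.59)]
scene seat_rim 0.072 [([0.4753, 0.0881], 0.62)]
scene oil_bottle 0 [([0.5378, -0.004], 0.44)]
scene nipple_box 0 [([0.4062, 0.3681], 0.8)]
scene pin_30 0 [([0.462, -0.3118], 0.64)]
scene cage sil [231. 194. 250. 223.] 0.82 359
scene cage sil [262. 236. 292. 268.] 0.76 659
scene cage sil [285. 212. 305. 226.] 0.71 249
top cage_knob 0.11 [([0.3483, 0.1223], 0.68), ([0.4597, 0.0903], 0.56), ([0.3817, -0.0283], 0.51)]
top cage_knob 0.042 [([0.3523, 0.1272], 0.68), ([0.4699, 0.0934], 0.56), ([0.3876, -0.0318], 0.51)]
top valve_mouth 0.046 [([0.4726, 0.0919], 0.73)]
top valve_body 0 [([0.4748, 0.0926], 0.89), ([0.4831, 0.0923], 0.43), ([0.3771, -0.3491], 0.34)]
top ball_center 0.0685 []
top seat_rim 0.072 [([0.4717, 0.0919], 0.37)]
top oil_bottle 0 [([0.3699, -0.3516], 0.61)]
top nipple_box 0 [([0.3965, 0.3811], 0.85)]
top pin_30 0 [([0.4612, -0.2976], 0.45)]
top cage sil [223. 244. 242. 264.] 0.93 459
top cage sil [235. 194. 255. 212.] 0.7 336
top cage sil [285. 230. 303. 249.] 0.51 278
flash [0.54577943 0.28503389]
flash2 [0.53449071 0.4041943 ]
port [0.46378474 0.1468645 ]
bolts [[0.5071, 0.1366], [0.5202, 0.0501], [0.4307, 0.0394], [0.4201, 0.1284]] [0.46952292 0.08861189]
```

Emit:
move_arm --targets '[[[31.7, -40.4, 0, 0], [63.4, -80.8, 0, 0], [95.1, -121.2, 0, 0], [126.8, -161.6, 0, 0], [158.5, -202, 0, 0]]]'

```text
time_s: 2.72
tool_pos: [0.2512, -0.3744, 0.2314]
ee_rot: [[0.974, 0.227, 0.0], [0.227, -0.974, -0.0], [0.0, 0.0, -1.0]]
ft_force: [1.4, 0.6, 0.1]
width: 0.0851
gripper_force: 0.0
```

Emit:
move_arm --targets '[[[31.7, -40.4, 0, 0], [63.4, -80.8, 0, 0], [95.1, -121.2, 0, 0], [126.8, -161.6, 0, 0], [158.5, -202, 0, 0]]]'

```text
time_s: 3.35
tool_pos: [0.3596, -0.1415, 0.2317]
ee_rot: [[0.974, 0.228, 0.001], [0.228, -0.974, -0.0], [0.001, 0.001, -1.0]]
ft_force: [0.7, -0.4, 0.0]
width: 0.0855
gripper_force: 0.0
```

Emit:
move_arm --targets '[[[40, -50, 0, 0], [80, -101, 0, 0], [120, -152, 0, 0], [145, -185, 0, 0], [158.5, -202, 0, 0]]]'

```text
time_s: 3.98
tool_pos: [0.4682, 0.0923, 0.2314]
ee_rot: [[0.973, 0.23, 0.001], [0.23, -0.973, 0.0], [0.001, -0.0, -1.0]]
ft_force: [0.4, -0.3, -0.6]
width: 0.0852
gripper_force: 0.0
```

Run:
```python
from h import *
s=get_state();print(s['time_s'],s['tool_pos'],s['qpos'],np.round(s['ee_rot'],3).tolist())
m=vision.camera_model('wrist');p,d=vision.capture('wrist');s=get_state();print(s['tool_pos'],np.abs(s['dq']).max())
print(m, vision.camera_model('wrist')['t'])
cv2.imwrite('pics/w1.png',p[:,:,::-1])
for t,z in [('cage_knob',.11),('valve_mouth',.046),('valve_body',0),('ball_center',.0775),('seat_rim',.072),('cage',.068),('seat',.026)]:
    print(t,[(np.round(r['xy'],1).tolist(),np.round(at_z(m,r['xy'],z,True)[:2],4).tolist(),round(r['p'],2)) for r in vision.place_of('wrist',t)][:3])
```

```text
3.975 [0.46822316 0.09226907 0.23141843] [1.09576027e+01 6.88534895e+00 1.11138798e+02 1.62511585e-02
 6.19319690e+01 8.76471963e+01] [[0.973, 0.23, 0.001], [0.23, -0.973, 0.0], [0.001, -0.0, -1.0]]
[0.46906155 0.09325519 0.23146783] 3.458997466515475
{'fx': 325.19226210127806, 'fy': 325.19226210127806, 'cx': 278.13056370874585, 'cy': 209.2915330763871, 'R': array([[ 2.30883120e-01, -9.72981457e-01, -2.61388472e-04],
       [-9.24821910e-01, -2.19538582e-01,  3.10656154e-01],
       [-3.02320062e-01, -7.14835242e-02, -9.50522323e-01]]), 't': array([-0.01846528,  0.41279818,  0.52905268])} [-0.01726809  0.41418379  0.52911026]
cage_knob [([362.1, 275.3], [0.4158, -0.0027], 0.86), ([280.2, 199.5], [0.4707, 0.0909], 0.77), ([226.7, 282.7], [0.3791, 0.1212], 0.61)]
valve_mouth []
valve_body []
ball_center []
seat_rim [([62.4, 182.3], [0.4248, 0.3304], 0.46)]
cage [([284.2, 185.0], [0.4739, 0.0874], 0.81), ([355.1, 261.0], [0.4106, -0.0068], 0.74), ([234.4, 261.6], [0.3808, 0.1192], 0.63)]
seat [([279.7, 180.8], [0.4675, 0.0902], 0.82), ([520.6, 245.6], [0.4628, -0.2758], 0.2)]
```

View pics/w1.png

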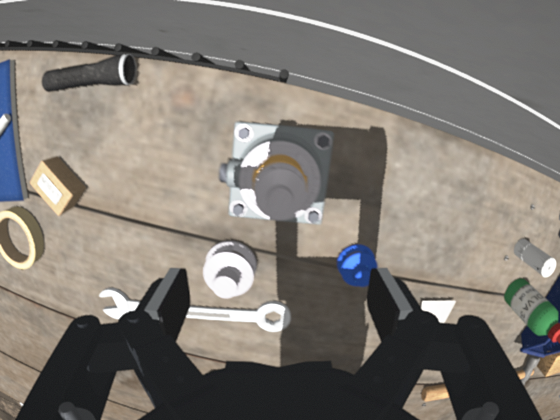

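The wrist view shows the cage knob at (281,198) on the valve (283,172), the larger cage at (230,270) and the blue one at (357,265). I'll refine its position with the depth images.

```bash
cat >> h.py <<'E'
def cloud(c):
    fish=c=='wrist'
    m=vision.camera_model(c);p,d=vision.capture(c)
    v,u=np.mgrid[:420,:560];x=(u-m['cx'])/m['fx'];y=(v-m['cy'])/m['fy']
    if fish:
        r=np.hypot(x,y)+1e-9;k=np.tan(np.minimum(r,1.4))/r;x=x*k;y=y*k
    P=np.stack([x*d,y*d,d],-1)-m['t'];X=P@np.array(m['R']);X[d<=0]=np.nan
    return p,X
def circ(P):
    A=np.c_[2*P,np.ones(len(P))];s=np.linalg.lstsq(A,(P**2).sum(1),rcond=None)[0]
    return s[:2],np.sqrt(s[2]+s[:2]@s[:2])
def layer(X,c,z0,z1,r0,r1):
    r=np.hypot(X[...,0]-c[0],X[...,1]-c[1]);k=(X[...,2]>z0)&(X[...,2]<z1)&(r>r0)&(r<r1);return X[k]
def hullc(Q):
    (c,r)=cv2.minEnclosingCircle(Q[:,:2].astype(np.float32)*1000);return np.round(c,1),round(r,1),len(Q),np.round(np.median(Q,0)*1000,1)
E
python3 - <<'E'
from h import *
print(get_state()['tool_pos'],get_state()['ee_rot'][:,0])
for c in ['wrist','top','scene']:
    p,X=cloud(c);a=(.469,.09)
    for n,z0,z1,r0,r1 in [('knob',.113,.123,0,.02),('plate',.088,.1,0,.03),('face',.042,.05,.024,.048)]:
        Q=layer(X,a,z0,z1,r0,r1)
        if len(Q)>5:print(c,n,hullc(Q),np.round(np.ptp(Q,0)*1000,1))
    print('bench z',np.nanmedian(layer(X,a,-.03,.03,.1,.12)[:,2]))
    if c=='wrist':
        B=[(244,132),(322,142),(313,216),(238,210)]
        print(np.round([X[v,u] for u,v in B],4).tolist())
        m=vision.camera_model(c);b=np.array([at_z(m,q,.021,True)[:2] for q in B]);print(b.round(4).tolist(),b.mean(0))
E
```

```text
[0.46699822 0.08891003 0.23138152] [ 9.73985263e-01  2.26611356e-01 -9.48625750e-06]
wrist knob (array([471.2,  89.8]), 11.2, 584, array([471.9,  90. , 118.6])) [22.1 22.1  7.1]
wrist plate (array([471. ,  89.8]), 23.7, 1503, array([476.5,  91.6,  97.3])) [46.8 46.7 10.7]
wrist face (array([469.7,  92.6]), 45.4, 2187, array([480.5, 100.1,  46.7])) [85.7 90.1  7.9]
bench z 0.00026658127596054294
[[0.5096, 0.1366, 0.021], [0.5185, 0.0517, 0.0227], [0.4331, 0.0392, 0.02], [0.421, 0.1253, 0.0215]]
[[0.5097, 0.1367], [0.5185, 0.0515], [0.4335, 0.0395], [0.4209, 0.1254]] [0.47065415 0.08828093]
top knob (array([469.3,  91.1]), 10.9, 34, array([466.4,  89.9, 118. ])) [14.6 19.6  9. ]
top plate (array([469.7,  91.5]), 22.9, 131, array([460.2,  87.2,  96. ])) [34.7 44.2  9.1]
top face (array([470.8,  93.7]), 44.2, 276, array([455.3,  83.5,  45.8])) [72.6 86.9  7.7]
bench z -0.00010959627604556202
scene knob (array([469.4,  90.6]), 12.8, 52, array([469.3,  93.8, 118.7])) [21.  25.1  6.6]
scene plate (array([470. ,  90.8]), 23.6, 131, array([463.4,  99.3,  97.5])) [46.7 45.7 11.5]
scene face (array([470.1,  91.9]), 44.9, 271, array([456.7, 112.8,  46.5])) [87.4 88.8  7.9]
bench z 0.0006638309908613134
```

Emit:
move_arm --targets '[[[3, -1, 60, 0], [3, -1, 60, 0], [3, -1, 85, 0], [3, -1, 100, 0], [3, -1, 100, 0]]]'

```text
time_s: 5.15
tool_pos: [0.4698, 0.0913, 0.1314]
ee_rot: [[0.974, 0.228, -0.001], [0.228, -0.974, -0.0], [-0.001, -0.0, -1.0]]
ft_force: [-0.2, -0.1, 0.7]
width: 0.0858
gripper_force: 0.0
```

Run:
```python
from h import *
for i in range(4):
    print(get_state()['tool_pos'])
    p,X=cloud('wrist')
    for n,z0,z1,r0 in [('knob',.113,.123,.02),('plate',.092,.1,.03)]:
        Q=layer(X,(.470,.09),z0,z1,0,r0)
        if len(Q)>5:print(n,hullc(Q))
```

```text
[0.46976733 0.09132943 0.13144535]
knob (array([471.2,  90. ]), 11.5, 1297, array([472.6,  90.5, 118.5]))
plate (array([471. ,  90.4]), 23.8, 2862, array([479.5,  94. ,  97.3]))
[0.47024488 0.09145144 0.13196251]
knob (array([471.2,  90.1]), 11.4, 1292, array([472.6,  90.5, 118.5]))
plate (array([471.2,  90. ]), 23.6, 2849, array([479.4,  94.1,  97.2]))
[0.47051549 0.09152457 0.1322144 ]
knob (array([471.3,  90.2]), 11.3, 1283, array([472.6,  90.5, 118.5]))
plate (array([471.2,  90.1]), 23.8, 2842, array([479.4,  94. ,  97.2]))
[0.47067447 0.09156321 0.13233146]
knob (array([471.,  90.]), 11.6, 1284, array([472.6,  90.5, 118.5]))
plate (array([471.1,  90.2]), 23.6, 2834, array([479.3,  94.1,  97.3]))
```

Emit:
move_arm --targets '[[[0, 1, 15, 0], [0, 1, 26, 0], [0, 1, 32, 0], [0, 1, 32, 0], [0, 1, 32, 0]]]'

```text
time_s: 5.98
tool_pos: [0.4704, 0.0905, 0.0993]
ee_rot: [[0.974, 0.228, 0.0], [0.228, -0.974, 0.0], [0.0, -0.0, -1.0]]
ft_force: [-0.1, -0.1, 1.2]
width: 0.0856
gripper_force: 0.0
```

Emit:
move_arm --targets '[[[0, 0, 0, 0], [0, 0, 0, 0], [0, 0, 0, 0], [0, 0, 0, 0], [0, 0, 0, 0]]]' --grip 0.6 --grip_force 30

```text
time_s: 6.6
tool_pos: [0.4703, 0.0905, 0.0993]
ee_rot: [[0.974, 0.228, 0.0], [0.228, -0.974, 0.0], [0.0, 0.0, -1.0]]
ft_force: [0.4, -0.3, -0.2]
width: 0.0342
gripper_force: 0.0
```

Run:
```python
from h import *
p,X=cloud('wrist');s=get_state();print(s['tool_pos'],s['width'],s['ft_force'],s['gripper_force'])
cv2.imwrite('pics/w2.png',cv2.resize(p[150:420,100:460,::-1],None,fx=2,fy=2))
for n,z0,z1,r0 in [('knob',.113,.123,.02),('plate',.092,.1,.03)]:
    Q=layer(X,(.470,.09),z0,z1,0,r0)
    if len(Q)>5:print(n,hullc(Q))
```

```text
[0.47022315 0.09048717 0.09929964] 0.03409467085565257 [ 0.33090583 -0.84758685 -0.29953397] 0.0
knob (array([470.2,  90.2]), 20.0, 2069, array([472.8,  90.6, 118.5]))
plate (array([471.2,  90.2]), 23.6, 3195, array([482. ,  94.3,  97.3]))
```

View pics/w2.png

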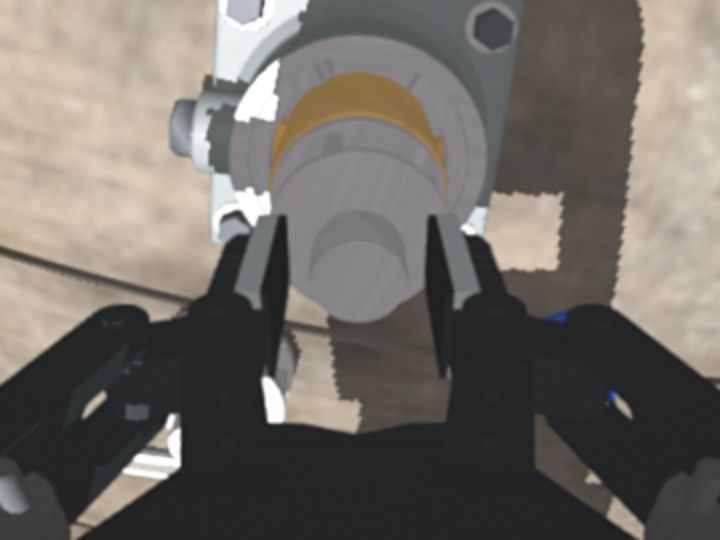

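The knob (crop 358,280) sits exactly midway between the pads (287 and 427). Closing the gripper.

Emit:
move_arm --targets '[[[0, 0, 0, 0], [0, 0, 0, 0], [0, 0, 0, 0], [0, 0, 0, 0]]]' --grip 0.85 --grip_force 30

```text
time_s: 7.15
tool_pos: [0.4703, 0.0904, 0.0994]
ee_rot: [[0.974, 0.228, 0.0], [0.228, -0.974, -0.0], [0.0, 0.0, -1.0]]
ft_force: [-0.1, -2.0, 3.4]
width: 0.0207
gripper_force: 29.3
```

Emit:
move_arm --targets '[[[0, 0, -3, 0], [0, 0, -8, 0], [0, 0, -15, 0], [0, 0, -22, 0], [0, 0, -30, 0]]]'

```text
time_s: 7.78
tool_pos: [0.4703, 0.0905, 0.1299]
ee_rot: [[0.974, 0.228, 0.0], [0.228, -0.974, 0.0], [0.0, -0.0, -1.0]]
ft_force: [-0.4, 0.3, -1.4]
width: 0.0208
gripper_force: 29.4
```

Emit:
move_arm --targets '[[[0, 0, -12, 0], [0, 0, -25, 0], [-1, 10, -30, 0], [-3, 28, -30, 0], [-6, 52, -30, 0]]]'

```text
time_s: 8.4
tool_pos: [0.4763, 0.0377, 0.1595]
ee_rot: [[0.974, 0.229, 0.0], [0.229, -0.974, -0.0], [0.0, 0.0, -1.0]]
ft_force: [0.9, 0.1, -1.3]
width: 0.0206
gripper_force: 29.4
```

Emit:
move_arm --targets '[[[-3, 25, 0, 0], [-5, 46, 0, 0], [-7, 60, 5, 0], [-7, 68, 20, 0], [-7, 69, 40, 0]]]'

```text
time_s: 9.02
tool_pos: [0.4853, -0.0307, 0.1183]
ee_rot: [[0.974, 0.227, 0.0], [0.227, -0.974, 0.0], [0.0, 0.0, -1.0]]
ft_force: [0.9, 0.7, -1.0]
width: 0.0203
gripper_force: 29.4
```

Emit:
move_arm --targets '[[[0, 0, 20, 0], [0, 0, 40, 0], [0, 0, 55, 0], [0, 0, 65, 0], [0, 0, 70, 0]]]'

```text
time_s: 9.65
tool_pos: [0.485, -0.0302, 0.0487]
ee_rot: [[0.974, 0.228, -0.001], [0.228, -0.974, 0.0], [-0.001, -0.0, -1.0]]
ft_force: [0.2, -0.5, -1.5]
width: 0.021
gripper_force: 29.4
```

Run:
```python
from h import *
s=get_state();print(s['tool_pos'],s['width'],s['ft_force'],s['gripper_force'])
p,d=vision.capture('scene');cv2.imwrite('pics/s2.png',cv2.resize(p[130:310,170:350,::-1],None,fx=3.3,fy=3.3,interpolation=3))
```

```text
[ 0.48501587 -0.03019693  0.04867988] 0.020968697679510477 [ 0.24881497 -0.49673673 -1.49765207] 29.429397583007812
```

View pics/s2.png

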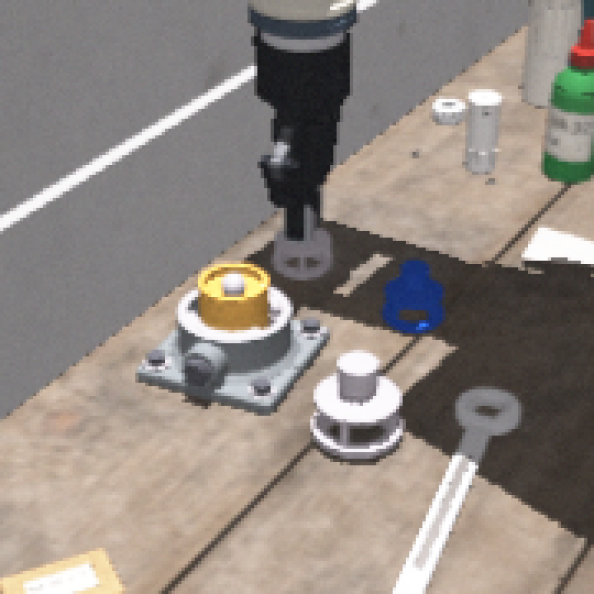

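The ball (crop 233,284) is centred in the dish, and the cage (303,250) hangs upright about 17 mm above the bench.

Emit:
move_arm --targets '[[[0, 0, 7, 0], [0, 0, 12, 0], [0, 0, 14, 0], [0, 0, 15.5, 0], [0, 0, 16, 0]]]'

```text
time_s: 10.32
tool_pos: [0.4852, -0.0303, 0.0333]
ee_rot: [[0.974, 0.228, 0.0], [0.228, -0.974, -0.0], [0.0, 0.0, -1.0]]
ft_force: [0.2, 0.0, -1.2]
width: 0.0204
gripper_force: 29.4
```

Emit:
move_arm --targets '[[[0, 0, 0.5, 0], [0, 0, 1, 0], [0, 0, 1.5, 0], [0, 0, 1.5, 0]]]'

```text
time_s: 10.82
tool_pos: [0.4851, -0.0303, 0.0318]
ee_rot: [[0.974, 0.228, -0.0], [0.228, -0.974, 0.0], [-0.0, -0.0, -1.0]]
ft_force: [-0.2, -0.6, -1.0]
width: 0.0206
gripper_force: 29.4
```

Emit:
move_arm --targets '[[[0, 0, 0.4, 0], [0, 0, 0.8, 0], [0, 0, 0.8, 0]]]'

```text
time_s: 11.2
tool_pos: [0.4853, -0.0303, 0.0314]
ee_rot: [[0.974, 0.228, 0.0], [0.228, -0.974, -0.0], [0.0, 0.0, -1.0]]
ft_force: [-1.1, 0.2, 6.3]
width: 0.0207
gripper_force: 30.0
```

Emit:
move_arm --targets '[[[0, 0, 0, 0], [0, 0, 0, 0], [0, 0, 0, 0], [0, 0, 0, 0], [0, 0, 0, 0]]]' --grip 0.4

```text
time_s: 11.82
tool_pos: [0.4851, -0.0303, 0.0309]
ee_rot: [[0.974, 0.228, -0.0], [0.228, -0.974, 0.0], [-0.0, -0.0, -1.0]]
ft_force: [0.1, 0.8, -0.6]
width: 0.0511
gripper_force: 0.0
```

Emit:
move_arm --targets '[[[0, 0, -12, 0], [0, 0, -35, 0], [0, 0, -60, 0], [0, 0, -85, 0], [0, 0, -110, 0]]]' --grip 0

```text
time_s: 12.45
tool_pos: [0.4852, -0.0303, 0.1426]
ee_rot: [[0.974, 0.228, 0.001], [0.228, -0.974, -0.0], [0.001, 0.0, -1.0]]
ft_force: [0.1, 0.4, -0.2]
width: 0.0855
gripper_force: 0.0
```

Emit:
move_arm --targets '[[[2, -20, 0, 0], [5, -50, 0, 0], [10, -85, 0, 0], [13, -110, 0, 0], [13.5, -120.5, 0, 0]]]'

```text
time_s: 13.08
tool_pos: [0.4708, 0.0911, 0.1417]
ee_rot: [[0.973, 0.229, 0.001], [0.229, -0.973, 0.0], [0.001, -0.0, -1.0]]
ft_force: [0.4, -1.4, 0.2]
width: 0.0856
gripper_force: 0.0
```

Run:
```python
from h import *
for i in range(3):
    p,X=cloud('wrist');s=get_state();print(s['tool_pos'],s['width'])
    cv2.imwrite('pics/w3.png',cv2.resize(p[100:370,100:460,::-1],None,fx=2,fy=2))
    for n,z0,z1,r0,r1 in [('rim',.069,.076,.018,.03),('ball',.0765,.085,0,.015),('face',.043,.05,.024,.046)]:
        Q=layer(X,(.470,.09),z0,z1,r0,r1)
        if len(Q)>5:print(n,hullc(Q))
    Q=layer(X,(.485,-.03),.04,.06,0,.02)
    if len(Q)>5:print('knob',hullc(Q),len(Q))
print(s['qpos'])
```

```text
[0.47065152 0.0914635  0.14156713] 0.08556554771510536
rim (array([471.4,  90. ]), 26.4, 1315, array([472.9,  91.5,  72.4]))
ball (array([471.3,  90.1]), 6.4, 159, array([471. ,  89.8,  77.4]))
face (array([470.3,  91.6]), 44.4, 3881, array([482. ,  97.2,  46.8]))
knob (array([486. , -29.8]), 11.9, 600, array([487.2, -27.4,  50.3])) 600
[0.47076874 0.09062207 0.14144102] 0.08522750189791285
rim (array([471.1,  90. ]), 26.3, 1320, array([472.8,  91.1,  72.4]))
ball (array([471.5,  89.6]), 6.4, 178, array([471.4,  89.9,  77.4]))
face (array([470.5,  91.6]), 44.3, 3898, array([482. ,  97.1,  46.7]))
knob (array([486.5, -30.3]), 11.9, 605, array([487.1, -27.6,  50.3])) 605
[0.47084404 0.09001835 0.14129364] 0.08522851929985413
rim (array([471.2,  90.4]), 26.4, 1304, array([473.8,  91.8,  72.5]))
ball (array([471.2,  90.2]), 5.8, 160, array([471.4,  90. ,  77.4]))
face (array([470.6,  91.5]), 44.2, 3890, array([482. ,  97. ,  46.7]))
knob (array([486., -30.]), 11.9, 606, array([487. , -27.5,  50.3])) 606
[ 1.06530387e+01  1.39511068e+01  1.15848500e+02 -1.60925275e-02
  5.01860536e+01  8.74415988e+01]
```

View pics/w3.png

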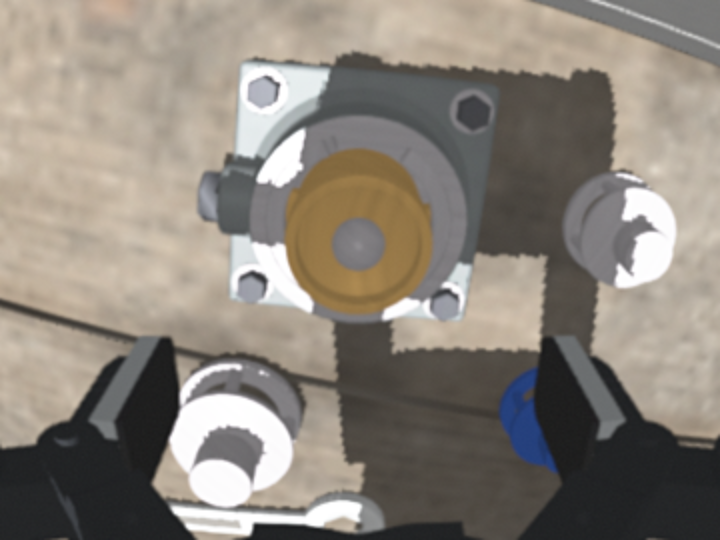

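The rim (crop 358,245) has the ball centred in it. The placed cage stands upright at (620,235). Descending around the collar.

Emit:
move_arm --targets '[[[0, 0, 25, 0], [0, 0, 50, 0], [0, 0, 70, 0], [0, 0, 82, 0], [0, 0, 82, 0]]]'

```text
time_s: 13.85
tool_pos: [0.4705, 0.0895, 0.0585]
ee_rot: [[0.974, 0.227, -0.001], [0.227, -0.974, -0.0], [-0.001, -0.0, -1.0]]
ft_force: [0.1, -0.4, -0.0]
width: 0.0854
gripper_force: 0.0
```

Emit:
move_arm --targets '[[[0, 0, 0, 0], [0, 0, 0, 0]]]'

```text
time_s: 14.1
tool_pos: [0.4714, 0.0902, 0.0597]
ee_rot: [[0.974, 0.228, 0.001], [0.228, -0.974, 0.0], [0.001, 0.0, -1.0]]
ft_force: [-0.2, -0.3, -0.5]
width: 0.0853
gripper_force: 0.0
```

Run:
```python
from h import *
p,X=cloud('wrist');s=get_state();print(s['time_s'],s['tool_pos'],s['width'])
for n,z0,z1,r0,r1 in [('rim',.069,.076,.018,.03),('ball',.0765,.085,0,.015)]:
        Q=layer(X,(.470,.09),z0,z1,r0,r1)
        if len(Q)>5:print(n,hullc(Q))
```

```text
14.15 [0.47131171 0.09018562 0.05963585] 0.08547719572968206
rim (array([471. ,  90.3]), 26.6, 2999, array([474.5,  91.2,  72.4]))
ball (array([471.6,  90.2]), 6.2, 327, array([471.9,  90.2,  77.3]))
```

Emit:
move_arm --targets '[[[-0.5, 0.2, 4, 0], [-0.5, 0.2, 8, 0], [-0.5, 0.2, 10, 0], [-0.5, 0.2, 10.5, 0], [-0.5, 0.2, 10.5, 0]]]' --grip 0.31 --grip_force 25

```text
time_s: 14.78
tool_pos: [0.4704, 0.0898, 0.0484]
ee_rot: [[0.974, 0.228, -0.0], [0.228, -0.974, -0.0], [-0.0, 0.0, -1.0]]
ft_force: [0.2, 0.4, 0.5]
width: 0.0587
gripper_force: 0.0
```

Run:
```python
from h import *
p,X=cloud('wrist');s=get_state();print(s['time_s'],s['tool_pos'],s['width'],s['ft_force'])
cv2.imwrite('pics/w4.png',cv2.resize(p[150:420,100:460,::-1],None,fx=2,fy=2))
```

```text
14.825 [0.47044727 0.08982172 0.04849525] 0.05873397103605067 [ 0.37924145 -0.65519242 -0.02745314]
```

View pics/w4.png

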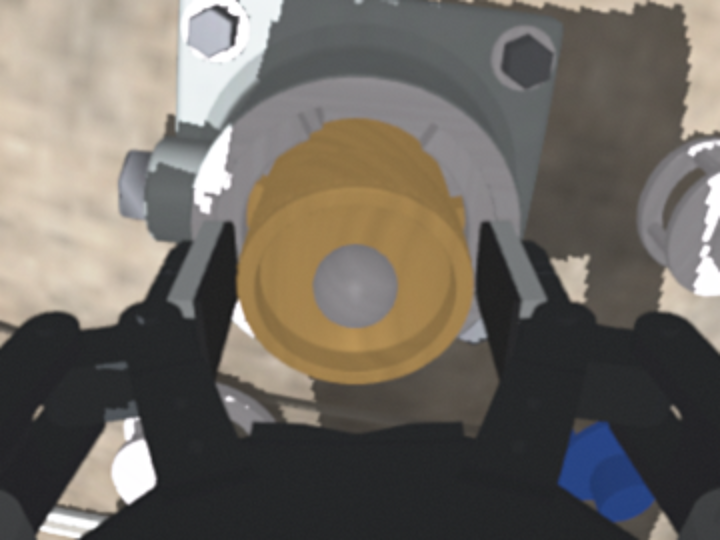

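The rim (238–475) is about 0.4 mm left of the middle between the pads (237 and 480). I'll nudge it and close slowly.

Emit:
move_arm --targets '[[[0, -0.4, 0, 0], [0, -0.4, 0, 0], [0, -0.4, 0, 0]]]' --grip 0.36

```text
time_s: 15.2
tool_pos: [0.4703, 0.0902, 0.0485]
ee_rot: [[0.974, 0.228, 0.0], [0.228, -0.974, 0.0], [0.0, 0.0, -1.0]]
ft_force: [-1.1, -0.6, -0.7]
width: 0.0548
gripper_force: 0.0
```

Emit:
move_arm --targets '[[[0, 0, 0, 0], [0, 0, 0, 0]]]' --grip 0.385

```text
time_s: 15.45
tool_pos: [0.4703, 0.0902, 0.0485]
ee_rot: [[0.974, 0.228, 0.0], [0.228, -0.974, 0.0], [0.0, -0.0, -1.0]]
ft_force: [0.5, -0.3, -0.6]
width: 0.0527
gripper_force: 0.0
```

Emit:
move_arm --targets '[[[0, 0, 0, 0], [0, 0, 0, 0]]]' --grip 0.405

```text
time_s: 15.7
tool_pos: [0.4703, 0.0902, 0.0486]
ee_rot: [[0.974, 0.228, 0.0], [0.228, -0.974, 0.0], [0.0, -0.0, -1.0]]
ft_force: [-1.2, 0.7, 4.0]
width: 0.051
gripper_force: 13.6
```

Emit:
move_arm --targets '[[[0, 0, 0, 0], [0, 0, 0, 0], [0, 0, 0, 0]]]' --grip 0.5 --grip_force 55

```text
time_s: 16.08
tool_pos: [0.4703, 0.0902, 0.0489]
ee_rot: [[0.974, 0.228, 0.0], [0.228, -0.974, 0.0], [0.0, 0.0, -1.0]]
ft_force: [-2.9, 0.3, 10.4]
width: 0.0496
gripper_force: 55.1
```

Run:
```python
from h import *
p,X=cloud('wrist');s=get_state();print(s['time_s'],s['tool_pos'],s['width'],s['ft_force'],s['ft_torque'])
for n,z0,z1,r0,r1 in [('rim',.069,.076,.018,.0275),('ball',.0765,.085,0,.015)]:
        Q=layer(X,(.4711,.09),z0,z1,r0,r1)
        if len(Q)>5:print(n,hullc(Q))
```

```text
16.125 [0.47035079 0.0902447  0.04897024] 0.04988273866565016 [-3.85877258  0.31341176 10.3390783 ] [0.05088921 0.45254835 0.07654636]
rim (array([471.2,  90. ]), 27.4, 3472, array([475.5,  91.1,  72.4]))
ball (array([471.9,  90.2]), 6.2, 370, array([471.9,  90.4,  77.4]))
```

Emit:
move_arm --targets '[[[0, 0, -0.5, 0], [0, 0, -1, 0], [0, 0, -1.5, 0], [0, 0, -1.5, 0]]]'

```text
time_s: 16.62
tool_pos: [0.4701, 0.0901, 0.0498]
ee_rot: [[0.974, 0.228, -0.0], [0.228, -0.974, -0.0], [-0.0, 0.0, -1.0]]
ft_force: [0.5, 2.0, -3.6]
width: 0.0494
gripper_force: 57.4
```

Emit:
move_arm --targets '[[[0, 0, 0, -0.5], [0, 0, 0, -1.5], [0, 0, 0, -3], [0, 0, 0, -5], [0, 0, 0, -7.5]]]'

```text
time_s: 17.25
tool_pos: [0.4704, 0.0902, 0.05]
ee_rot: [[0.935, 0.355, 0.0], [0.355, -0.935, 0.0], [0.0, 0.0, -1.0]]
ft_force: [-0.1, -0.0, -3.5]
width: 0.0498
gripper_force: 57.4
```

Emit:
move_arm --targets '[[[0, 0, 0, -3], [0, 0, 0, -6.5], [0, 0, 0, -10.5], [0, 0, 0, -14.5], [0, 0, 0, -18.5]]]'

```text
time_s: 17.88
tool_pos: [0.4703, 0.0902, 0.05]
ee_rot: [[0.773, 0.634, 0.0], [0.634, -0.773, 0.0], [0.0, 0.0, -1.0]]
ft_force: [-0.4, 0.9, -3.9]
width: 0.0499
gripper_force: 57.4
```

Emit:
move_arm --targets '[[[0, 0, 0, -4], [0, 0, 0, -8], [0, 0, 0, -12], [0, 0, 0, -16], [0, 0, 0, -20]]]'

```text
time_s: 18.5
tool_pos: [0.4703, 0.0902, 0.05]
ee_rot: [[0.509, 0.861, 0.0], [0.861, -0.509, -0.0], [0.0, 0.0, -1.0]]
ft_force: [-0.1, -0.3, -4.2]
width: 0.0495
gripper_force: 57.4
```

Emit:
move_arm --targets '[[[0, 0, 0, -4], [0, 0, 0, -8], [0, 0, 0, -12], [0, 0, 0, -16], [0, 0, 0, -20]]]'

```text
time_s: 19.12
tool_pos: [0.4703, 0.0902, 0.05]
ee_rot: [[0.184, 0.983, 0.0], [0.983, -0.184, -0.0], [-0.0, 0.0, -1.0]]
ft_force: [-0.6, 0.0, -3.5]
width: 0.0494
gripper_force: 57.4
```

Emit:
move_arm --targets '[[[0, 0, 0, -4], [0, 0, 0, -8], [0, 0, 0, -11.5], [0, 0, 0, -14.5], [0, 0, 0, -17]]]'

```text
time_s: 19.75
tool_pos: [0.4703, 0.0902, 0.05]
ee_rot: [[-0.11, 0.994, 0.0], [0.994, 0.11, 0.0], [0.0, 0.0, -1.0]]
ft_force: [0.4, -1.1, -4.0]
width: 0.0495
gripper_force: 57.4
```

Emit:
move_arm --targets '[[[0, 0, 0, -2], [0, 0, 0, -3.5], [0, 0, 0, -4.5], [0, 0, 0, -5], [0, 0, 0, -5]]]'

```text
time_s: 20.38
tool_pos: [0.4703, 0.0902, 0.05]
ee_rot: [[-0.194, 0.981, -0.0], [0.981, 0.194, -0.0], [-0.0, -0.0, -1.0]]
ft_force: [-0.2, 0.2, -2.4]
width: 0.0496
gripper_force: 57.4
```

Run:
```python
from h import *
p,X=cloud('wrist');s=get_state();print(s['time_s'],s['tool_pos'],s['width'],s['ft_force'],s['ft_torque'],np.degrees(np.arctan2(s['ee_rot'][1,0],s['ee_rot'][0,0])))
for n,z0,z1,r0,r1 in [('rim',.069,.076,.018,.0285),('ball',.0765,.085,0,.015),('face',.043,.05,.03,.046)]:
        Q=layer(X,(.4709,.09),z0,z1,r0,r1)
        if len(Q)>5:print(n,hullc(Q))
cv2.imwrite('pics/w5.png',cv2.resize(p[150:420,100:460,::-1],None,fx=2,fy=2))
```

```text
20.425 [0.47031781 0.0902094  0.04998033] 0.04928909995533161 [ 0.43637102  0.60017711 -3.34311449] [ 0.02889127 -0.02444148 -0.02213371] 101.15615062513956
rim (array([470.7,  91.3]), 27.9, 3681, array([469.9,  95.4,  73.2]))
ball (array([470.3,  91.4]), 7.1, 543, array([470.1,  91.9,  77.8]))
face (array([471.3,  91.9]), 44.2, 5446, array([465. , 119.6,  46.7]))
```

View pics/w5.png

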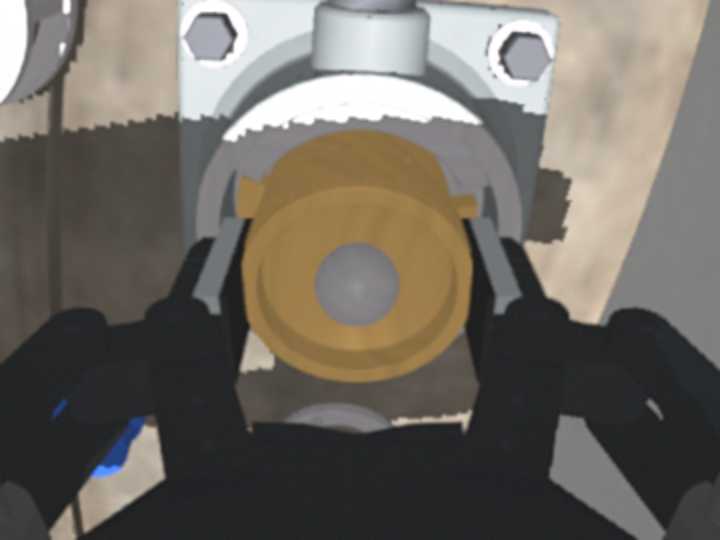

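The seat has turned 88°. Its ears show in the slots (245,195 and 468,205) and the ball (357,284) is still centred. Lifting gently.

Emit:
move_arm --targets '[[[0, 0, -0.5, 0], [0, 0, -1.5, 0], [0, 0, -3, 0], [0, 0, -5, 0], [0, 0, -7.5, 0]]]'

```text
time_s: 21.05
tool_pos: [0.4703, 0.0902, 0.0577]
ee_rot: [[-0.194, 0.981, 0.0], [0.981, 0.194, 0.0], [-0.0, 0.0, -1.0]]
ft_force: [0.6, 0.3, -3.7]
width: 0.0499
gripper_force: 57.4
```

Emit:
move_arm --targets '[[[0, 0, -2.5, 0], [0, 0, -5.5, 0], [0, 0, -9, 0], [0, 0, -12.5, 0], [0, 0, -16, 0]]]'

```text
time_s: 21.68
tool_pos: [0.4703, 0.0902, 0.0737]
ee_rot: [[-0.194, 0.981, -0.0], [0.981, 0.194, 0.0], [0.0, -0.0, -1.0]]
ft_force: [-0.5, 0.8, -3.7]
width: 0.0496
gripper_force: 57.4
```

Emit:
move_arm --targets '[[[0, 0, -4, 0], [0, 0, -8.5, 0], [0, 0, -13, 0], [0, 0, -18, 0], [0, 0, -23, 0]]]'

```text
time_s: 22.3
tool_pos: [0.4703, 0.0902, 0.0968]
ee_rot: [[-0.194, 0.981, 0.0], [0.981, 0.194, -0.0], [-0.0, 0.0, -1.0]]
ft_force: [0.9, -0.6, -3.2]
width: 0.0496
gripper_force: 57.4
```

Emit:
move_arm --targets '[[[0, 0, -5, 0], [0, 0, -10, 0], [0, 0, -15, 0], [0, 0, -20, 0], [0, 0, -25, 0]]]'

```text
time_s: 22.92
tool_pos: [0.4703, 0.0902, 0.1218]
ee_rot: [[-0.194, 0.981, -0.0], [0.981, 0.194, 0.0], [0.0, -0.0, -1.0]]
ft_force: [-0.5, 0.6, -4.5]
width: 0.0493
gripper_force: 57.4
```

Emit:
move_arm --targets '[[[0, 0, -5, 0], [0, 0, -10, 0], [0, 0, -15, 0], [0, 0, -20, 0], [0, 0, -25, 0]]]'

```text
time_s: 23.55
tool_pos: [0.4703, 0.0902, 0.1468]
ee_rot: [[-0.194, 0.981, -0.0], [0.981, 0.194, 0.0], [0.0, -0.0, -1.0]]
ft_force: [-0.3, -0.2, -3.3]
width: 0.0499
gripper_force: 57.4
```

Emit:
move_arm --targets '[[[0, 0, -5, 0], [0, 0, -9.5, 0], [0, 0, -13.5, 0], [0, 0, -16.5, 0], [0, 0, -18.5, 0]]]'

```text
time_s: 24.18
tool_pos: [0.4703, 0.0902, 0.1652]
ee_rot: [[-0.194, 0.981, 0.0], [0.981, 0.194, 0.0], [0.0, 0.0, -1.0]]
ft_force: [-0.2, -0.3, -3.5]
width: 0.0498
gripper_force: 57.4
```

Emit:
move_arm --targets '[[[0, 0, -1, 0], [0, 0, -1.5, 0], [0, 0, -1.5, 0], [0, 0, -1.5, 0], [0, 0, -1.5, 0]]]'

```text
time_s: 24.8
tool_pos: [0.4703, 0.0902, 0.1664]
ee_rot: [[-0.194, 0.981, -0.0], [0.981, 0.194, 0.0], [0.0, -0.0, -1.0]]
ft_force: [0.3, -0.4, -4.1]
width: 0.0499
gripper_force: 57.4
```

Run:
```python
from h import *
p,X=cloud('wrist');s=get_state();print(s['time_s'],s['tool_pos'],s['width'],s['ft_force'],np.abs(s['dq']).max())
q,_=vision.capture('scene')
for n,z0,z1,r0,r1 in [('rim',.185,.1945,.018,.0285),('ball',.195,.205,0,.015)]:
        Q=layer(X,(.4705,.0905),z0,z1,r0,r1)
        if len(Q)>5:print(n,hullc(Q))
a=cv2.resize(p[200:380,190:370,::-1],(395,395));b=cv2.resize(q[120:300,170:350,::-1],(395,395))
cv2.imwrite('pics/w6.png',np.hstack([a,b]))
```

```text
24.85 [0.47028022 0.09019867 0.16642615] 0.04962496814680837 [ 0.39150021  0.12657403 -4.68238524] 0.10893760048503941
rim (array([470.3,  91.6]), 28.1, 3930, array([469.9,  95. , 189.6]))
ball (array([470.3,  91.4]), 4.4, 110, array([470.4,  91.2, 195.3]))
```

View pics/w6.png

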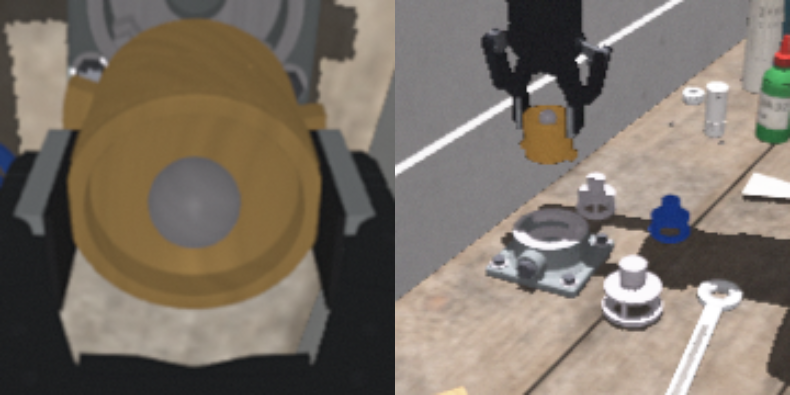

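The ball (194,202) is centred in the level, raised seat. The cage stands upright at (597,197) and nothing else has moved.

```bash
python3 -c "
from plant import workorder
print(workorder.sign_off())"
```

```text
the job is handed in; nothing more can be done
None
```

The cage stands upright on the bench beside the valve, and the unlocked seat is held still and level about 10 cm above the body with the ball centred in its dish; the job was signed off at about 25 s, with no verdict returned.

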